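# Single-speed conversion: stack spacers, cog and lockring on a freehub

## Task

Fit the single-speed kit to the bicycle rear hub that stands in the hub stand: over the splined freehub slide the wide spacer first, then the smaller of the two cogs, then the narrow spacer, each flat down on the part below, and last lay the lockring on top with its collar down in the freehub's open mouth. Let everything go, and leave the larger cog lying where it is on the bench.

Things in the scene. Friction and masses are not known exactly. Their poses are not given: they have to be found in the camera images.
- rear_hub: Bicycle rear hub without spokes: dark shell, two flanges (58 mm across), standing upright, its axle clamped in a split wooden block (69 x 58 mm, 86 mm over the bolts; top 48 mm up) on a plywood foot (106 x 78 x 12 mm); fixed. The splined post on top is the freehub. Origin on the hub axis at the foot's underside, z up, x along the foot. (A whole bicycle stands beyond the bench's right, -y, edge.)
- freehub_shoulder (a point): Point on the hub axis 92 mm above the bench, at the flat round shoulder (42 mm across) at the foot of the freehub, on which the first part rests; z up. From here the freehub post, 33 mm across, rises 35 mm.
- freehub_top (a point): Point on the hub axis at the freehub's chamfered top lip, 127 mm above the bench. Its open mouth is 25 mm wide and 9 mm deep; in the middle of it the axle end, 11 mm thick, stands up to 137 mm above the bench.
- wide_spacer: Thick-walled aluminium ring with two grooves round it: 50 mm outside, 37 mm bore, 20 mm high, lying flat. Loose. Origin at the centre of its underside, z up along the bore.
- small_cog: The smaller steel cog, 14 teeth: 62 mm across the teeth, 37 mm bore, 8 mm high boss (46 mm across); the tooth plate is 4 mm thick, from 2 to 6 mm above the underside, so it is the same either way up. Lying flat, loose. Origin at the centre of its underside, z up.
- narrow_spacer: Thin-walled aluminium ring: 41 mm outside, 37 mm bore, 8 mm high, lying flat. Loose. Origin at the centre of its underside, z up.
- lockring: Dark steel lockring: a flange 47 mm across and 5 mm thick, toothed round its inside, with a tapered collar (23 mm across, 19 mm at its foot, 5 mm deep) on its underside and a 17 mm hole through it. It lies collar down, so the flange is 5 to 10 mm above the bench. Loose. Origin at the centre of the collar's foot, z up.
- large_cog: The larger steel cog, 18 teeth, 78 mm across, otherwise like the small one (8 mm high), lying flat, loose. Not used: leave it where it lies. Origin at the centre of its underside.
Mind the look-alikes: they are no part of the job. Several things have the shape of the wide_spacer; the one meant has the colours described above.

How it is judged:
On the way, in this order (a step that is already met when the one before it is completed fails the run):
1. the wide spacer sits on the freehub shoulder (z of wide_spacer in the frame of freehub_shoulder between -0.003 and 0.003 m and horizontal distance between wide_spacer and freehub_shoulder below 0.005 m and angle between wide_spacer's own z axis and vertical below 0.1 rad), for 0.2 s.
2. the small cog lies on the wide spacer (z of small_cog in the frame of freehub_shoulder between 0.017 and 0.023 m and horizontal distance between small_cog and freehub_shoulder below 0.005 m and angle between small_cog's own z axis and vertical below 0.1 rad), for 0.2 s.
3. the narrow spacer lies on the small cog (z of narrow_spacer in the frame of freehub_shoulder between 0.025 and 0.031 m and horizontal distance between narrow_spacer and freehub_shoulder below 0.005 m and angle between narrow_spacer's own z axis and vertical below 0.1 rad), for 0.2 s.
4. the lockring lies on the narrow spacer, its collar in the freehub's mouth (z of lockring in the frame of freehub_shoulder between 0.028 and 0.034 m and horizontal distance between lockring and freehub_shoulder below 0.005 m and angle between lockring's own z axis and vertical below 0.1 rad), for 0.2 s.
At the end, for the whole second after the job is handed in: On the freehub: wide spacer on the shoulder, small cog 20 mm above it, narrow spacer 28 mm, lockring collar foot 31 mm, all undersides within 3 mm of that, within 5 mm of the hub axis, level within 0.1 rad, at rest, released. Large cog moved less than 30 mm (all of step 1 and all of step 2 and all of step 3 and all of step 4 and linear speed of each of wide_spacer, small_cog, narrow_spacer, lockring below 0.02 m/s and distance of large_cog from where it was at the start of the episode below 0.03 m); the robot touches nothing.
It fails at once if the large cog is moved 30 mm or more (distance of large_cog from where it was at the start of the episode above 0.03 m).
It also fails if it takes over 104 s, if anything falls off the work surface, if the arm or the gripper's body presses on something with over 40 N, if the wrist force passes 120 N, or if a joint passes its speed limit or range.

## Robot

A 7-joint arm with a two-finger parallel gripper is mounted at the origin on the work surface; the furniture and walls round the work are solid. World frame = base frame: x ahead of the robot, y to its left, z up, the work surface at z = 0. Lengths are in m, angles in rad, forces in N, time in s.
With the tool pointing down it reaches from about 0.35 to 0.9 m from the base axis. Payload 8.1 kg.
Tool frame: the origin (TCP) lies at the centre of the arm's flange, where the gripper is bolted on; the fingertips stand 178 mm ahead of it and the grasp point (between the pads) lies 159 mm ahead of it; z points along the fingers, y is the line along which they close (so a half turn about z gives the same grasp; the last joint's range is limited). The gripper opens to 92 mm and grips with 3 to 60 N. Pads are 19 mm wide; open, the fingers measure 130 mm over their backs; the gripper's body (75 mm by 190 mm) begins 47 mm behind the grasp point.
Start: joints at [1.246, 0.434, 0.025, 1.573, -0.012, 1.134, -0.075], TCP at [0.137, -0.61, 0.405] pointing down, gripper open.
Joint ranges: [-2.62, 2.62], [-0.44, 2.09], [-1.27, 1.32], [0.08, 2.57], [-1.32, 4.46], [0.12, 2], [-2.74, 2.74]. Speed limits (rad/s): [2.22, 2.22, 3.01, 3.01, 3.14, 3.14, 3.14].

## Interface

Orientations are given as a 3x3 rotation matrix whose columns are the frame's x, y, z axes.
In Python, from plant import status, viewer, sign_off gives the robot as it stands. The module is installed in compiled form; this text tells all that it offers.
- The arm moves only by the tool jog_arm, never from a script. Its argument "targets" is a list of rows, each a list of 7 numbers: the closure, from 0 (fully open) to 1 (shut), then the shift along the tool's x, y, z in units of 40 mm (1.0 is 40 mm), then the turn, a rotation vector about the tool's x, y, z in units of 10 degrees (1.0 is 10 degrees). In form: [[hand, tx, ty, tz, ax, ay, az], ...]. A call has 1 to 8 rows; each row shifts and turns the commanded pose from where the row before left it, along the tool's axes as they then stand; what a row does not reach is not made up. A row lasts 1/8 s, in which the tool goes at most 62.5 mm and 10.7 degrees, less where a joint would pass 70% of its speed; a pose out of reach is approached as far as the arm can. A call is refused whole if a number of a shift passes 1 or a number of a turn 1, either way. A call with a gripper value outside its range is refused whole. The fingers move at their own pace and stop on an object; the grip force is fixed at half the most. Time passes only in rows, so rows that do not move let the fingers close. It gives the time, the measured TCP pose, the force, the opening and the grip force at its end, in the units of the state.
- status.state(): the state, without advancing time (a new reading comes with each control period).
- viewer.grab_frame(name): name is "scene" or "side" or "wrist"; returns a dict with "image" (400x640x3 uint8, red, green, blue), "mtx" (3x3 intrinsics, pixels), "extrinsics" (4x4, takes a point from camera to world coordinates). Camera axes: x right, y down, z forward; pixel columns grow to the right and rows downward; lengths in m; the calibration is good to about 2 mm. A picture is of the moment at which its call begins. There is no depth.
- sign_off(): hands the job in; it is judged then, once.
The state is a dict: "t": time; "joint_positions": joint angles; "qd": joint speeds; "effort": joint torques, N m; "position": TCP position; "tool_rot": TCP orientation; "force": force on the tool from outside, world axes, zero at the start; "moment": the same for the moment, N m; "grip_width": finger opening in m; "gripper_force": force on a finger pad.
Only numpy, scipy, OpenCV 4.12 (cv2) and the standard library are available. Lean on these libraries where they do the work, as an engineer would, in place of code of your own. Each camera call takes 0.05 s, during which the arm holds its last target. There are 200 camera calls.

## Working session

There is one attempt and no reset: what is moved stays moved. The work goes in short steps, Python scripts to look and compute and a tool call to move; the robot and the scene stay as the last step left them, time stands still between calls to the robot, and variables do not carry over. Pictures are saved under pics/ and viewed, at most 14 in all, crops included, and the job is handed in when it is done.

Besides the shell and the picture viewer there is one more tool, called after "Emit:" as a command line: name --pt "numbers of a row" for each row, then --argument value for the rest. jog_arm: Moves the arm, as the interface text tells. Its arguments: {"type":"object","properties":{"targets":{"type":"array","items":{"type":"array","items":{"type":"number"}}}},"required":["targets"]}

```bash
mkdir -p pics; cat > h.py <<'E'
import numpy as np, cv2
from plant import status, viewer
np.set_printoptions(precision=4, suppress=True)
def grab(n, f):
    d=viewer.grab_frame(n); cv2.imwrite(f'pics/{f}.png', cv2.cvtColor(d['image'],cv2.COLOR_RGB2BGR))
    np.savez(f'pics/{f}.npz',K=d['mtx'],T=d['extrinsics']); return d
def ray(f,u,v,z):
    d=np.load(f'pics/{f}.npz'); r=d['T'][:3,:3]@np.linalg.solve(d['K'],[u,v,1.]); o=d['T'][:3,3]
    return o+r*(z-o[2])/r[2]
def proj(f,p):
    d=np.load(f'pics/{f}.npz'); T=np.linalg.inv(d['T']); c=d['K']@(T[:3,:3]@np.asarray(p,float)+T[:3,3]); return c[:2]/c[2]
E
python3 - <<'E'
from h import *
for n in ['scene','side','wrist']:
    d=grab(n,n+'0'); print(n,d['mtx'],d['extrinsics'])
s=status.state(); print(s)
E
```

```text
scene [[434.3422   0.     314.6948]
 [  0.     434.3422 205.0412]
 [  0.       0.       1.    ]] [[ 0.6587 -0.4021  0.636  -0.0146]
 [-0.7523 -0.3654  0.5482 -0.3598]
 [ 0.012  -0.8396 -0.5431  0.5533]
 [ 0.      0.      0.      1.    ]]
side [[498.2463   0.     319.2445]
 [  0.     498.2463 195.1541]
 [  0.       0.       1.    ]] [[ 0.8304 -0.2127  0.5149  0.0741]
 [-0.557  -0.3007  0.7742 -0.5498]
 [-0.0099 -0.9297 -0.3682  0.3987]
 [ 0.      0.      0.      1.    ]]
wrist [[339.6315   0.     317.4367]
 [  0.     339.6315 200.2695]
 [  0.       0.       1.    ]] [[ 0.2206 -0.9311 -0.2904  0.2164]
 [-0.9754 -0.2108 -0.0651 -0.593 ]
 [-0.0006  0.2976 -0.9547  0.3837]
 [ 0.      0.      0.      1.    ]]
{'t': 0.15, 'joint_positions': array([ 1.2464,  0.4351,  0.025 ,  1.5738, -0.0116,  1.134 , -0.0751]), 'qd': array([ 0.0007, -0.0034,  0.0004, -0.0033,  0.0012,  0.0003,  0.0001]), 'effort': array([  0.0019, -66.826 ,   0.986 , -31.4694,  -0.0604,   0.0393,
         0.    ]), 'position': array([ 0.1374, -0.6095,  0.4041]), 'tool_rot': array([[ 0.9755,  0.2199, -0.0004],
       [ 0.2199, -0.9755,  0.0011],
       [-0.0001, -0.0012, -1.    ]]), 'force': array([ 0.1043, -1.1209,  0.6842]), 'moment': array([ 0.0065, -0.0209,  0.0411]), 'gripper_force': 0.0, 'grip_width': 0.0918325350180065}
```

View pics/scene0.png

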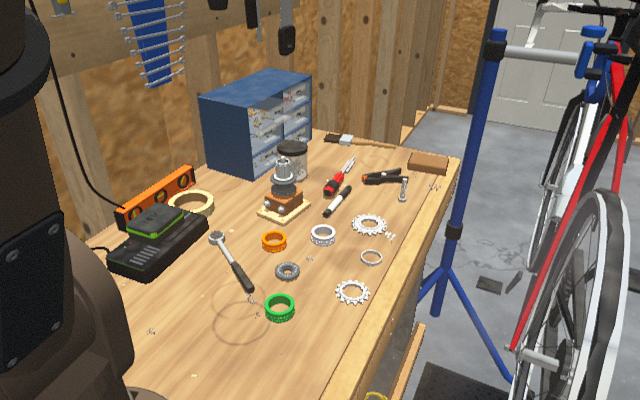

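View pics/side0.png

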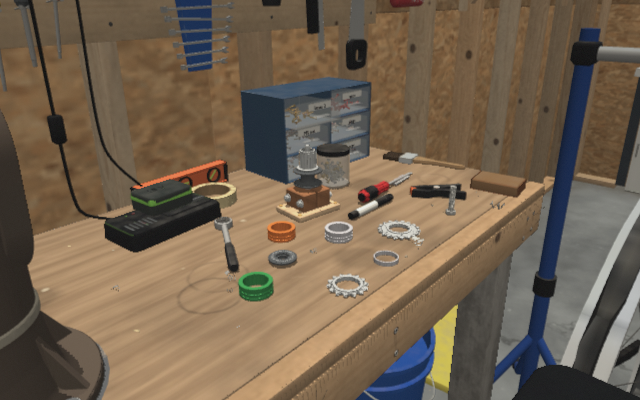

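Scene picture: ring candidates for the wide spacer are silver (322,235), orange (273,241) and green (279,307). The cogs are at (369,225) and (352,292), the narrow ring at (371,257), the lockring at (287,271) and the hub at (283,190). Bare aluminium points to the silver ring. I'll check that in a close crop.

```bash
python3 - <<'E'
from h import *
a=cv2.imread('pics/scene0.png')[145:325,225:425]; cv2.imwrite('pics/c1.png',cv2.resize(a,(667,600),interpolation=cv2.INTER_CUBIC))
for n,p,z in [('ws',(322,230),.02),('cogA',(369,225),.004),('cogB',(352,292),.004),('ns',(371,257),.004),('lr',(287,270),.01),('hubtop',(283,158),.137)]:
    print(n,ray('scene0',*p,z))
for n,p,z in [('ws',(339,228),.02),('cogA',(399,230),.004),('cogB',(347,286),.004),('ns',(386,258),.004),('lr',(283,256),.01),('hubtop',(307,146),.137)]:
    print(n,ray('side0',*p,z))
# plate widths: left/right extremes
E
```

```text
ws [0.5483 0.1044 0.02  ]
cogA [0.648  0.0542 0.004 ]
cogB [ 0.4588 -0.0424  0.004 ]
ns [ 0.5614 -0.0116  0.004 ]
lr [0.4186 0.0797 0.01  ]
hubtop [0.5656 0.2307 0.137 ]
ws [0.5443 0.0952 0.02  ]
cogA [0.6486 0.0528 0.004 ]
cogB [ 0.4571 -0.0452  0.004 ]
ns [ 0.56   -0.0134  0.004 ]
lr [0.4203 0.0788 0.01  ]
hubtop [0.5623 0.2245 0.137 ]
```

View pics/c1.png

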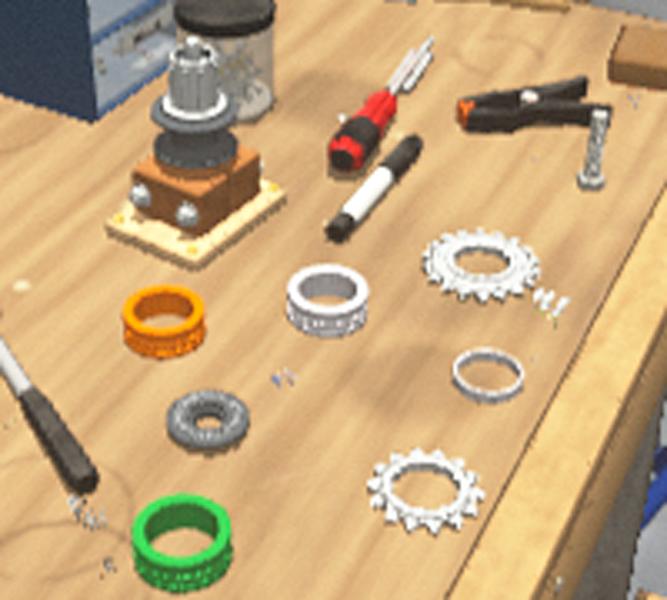

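The crop shows a silver two-groove ring at scene (323,231), which is the wide spacer. Cog B at (352,292) has 14 teeth and is small. Cog A at (369,225) has 18 teeth and is large, so it stays put. Next I'll refine positions and check for obstacles near the hub.

```bash
python3 - <<'E'
from h import *
from scipy.optimize import least_squares
def tri(a,b): return least_squares(lambda p:np.r_[proj('scene0',p)-a,proj('side0',p)-b],[.5,.1,.1]).x
for n,a,b in [('jar lid top',(292,145.5),(333,149.5)),('cab front top corner R',(311,75),(371,84)),('cab bottom front L',(253,177),(279,176)),('cab top frontL',(248,105),(281,98)),('axle',(283.5,157.5),(307,146)),('ws top',(323.1,231.4),(339,227.5)),('drv',(350,160),(408,177))]: print(n,tri(a,b))
# cog widths
for f,l,r in [('scene0',(335.5,292),(370.5,292)),('scene0',(352,225),(387,225))]: print(np.linalg.norm(ray(f,*l,.004)-ray(f,*r,.004)))
E
```

```text
jar lid top [0.7117 0.3475 0.0765]
cab front top corner R [0.9144 0.4634 0.1904]
cab bottom front L [0.5642 0.3366 0.0471]
cab top frontL [0.5989 0.3767 0.2043]
axle [0.5694 0.2343 0.1344]
ws top [0.5494 0.1022 0.0169]
drv [ 0.9033  0.2987 -0.0174]
0.06242936794777126
0.07650347738981353
```

Emit:
jog_arm --pt "0 0.5 -0.9 0 0 0 0" --pt "0 0.5 -0.9 0 0 0 0" --pt "0 0.5 -0.9 0 0 0 0" --pt "0 0.5 -0.9 0 0 0 0"

```text
t: 0.65
position: [0.1841, -0.4502, 0.4045]
tool_rot: [[0.976, 0.22, -0.0], [0.22, -0.976, 0.0], [-0.0, -0.0, -1.0]]
force: [-0.1, -0.2, -0.3]
grip_width: 0.0922
gripper_force: 0.0
```

Emit:
jog_arm --pt "0 0 0 0 0 0 -0.95" --pt "0 0 0 0 0 0 -0.95" --pt "0 0 0 0 0 0 -0.95" --pt "0 0 0 0 0 0 -0.95" --pt "0 0 0 0 0 0 -0.95" --pt "0 1 0 0 0 0 0" --pt "0 1 0 0 0 0 0" --pt "0 1 0 0 0 0 0"

```text
t: 1.65
position: [0.2438, -0.3464, 0.4046]
tool_rot: [[0.497, 0.868, -0.0], [0.868, -0.497, 0.0], [0.0, -0.0, -1.0]]
force: [-0.4, -0.4, -0.3]
grip_width: 0.0917
gripper_force: 0.0
```

Emit:
jog_arm --pt "0 1 0.1 0.2 0 0 0" --pt "0 1 0.1 0.2 0 0 0" --pt "0 1 0.1 0.2 0 0 0" --pt "0 1 0.1 0.2 0 0 0" --pt "0 1 0.1 0.2 0 0 0" --pt "0 1 0.1 0.2 0 0 0" --pt "0 1 0.1 0.2 0 0 0" --pt "0 1 0.1 0.2 0 0 0"

```text
t: 2.65
position: [0.4308, -0.0847, 0.3405]
tool_rot: [[0.497, 0.868, 0.0], [0.868, -0.497, -0.0], [-0.0, 0.0, -1.0]]
force: [-0.2, -0.1, 0.3]
grip_width: 0.092
gripper_force: 0.0
```

Emit:
jog_arm --pt "0.3 0.9 0.04 0.2 0 0 0" --pt "0.3 0.9 0.04 0.2 0 0 0" --pt "0.3 0.9 0.04 0.2 0 0 0" --pt "0.3 0.9 0.04 0.2 0 0 0" --pt "0.3 0.9 0.04 0.2 0 0 0" --pt "0.3 0.9 0.04 0 0 0 0" --pt "0.3 0 0 0 0 0 0" --pt "0.3 0 0 0 0 0 0"

```text
t: 3.65
position: [0.5456, 0.0965, 0.3003]
tool_rot: [[0.497, 0.868, -0.001], [0.868, -0.497, -0.001], [-0.001, -0.001, -1.0]]
force: [-0.2, -0.7, 0.7]
grip_width: 0.0645
gripper_force: 0.0
```

```bash
python3 - <<'E'
from h import *
grab('wrist','w1'); s=status.state(); print(s['position'],s['grip_width'])
E
```

```text
[0.5455 0.096  0.3005] 0.06407444007053513
```

View pics/w1.png

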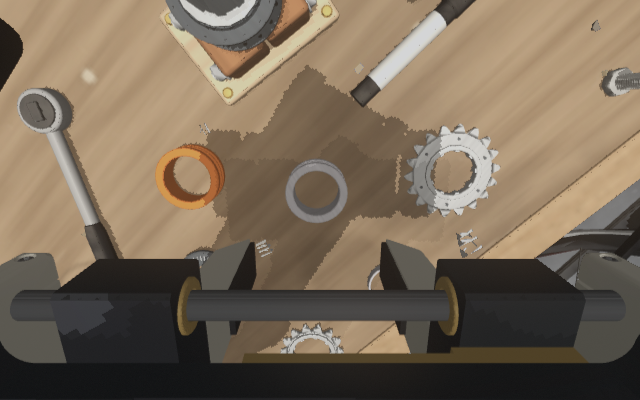

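Wrist view: the silver spacer is centred near (317,190), the orange ring at (190,178), the large cog at (455,170) and the hub at top left. I'll fit the silhouette.

```bash
cat >> h.py <<'E'
from scipy.optimize import least_squares
def circ(p,R,z):
    a=np.linspace(0,2*np.pi,73); return [(p[0]+R*np.cos(t),p[1]+R*np.sin(t),z) for t in a]
def hullc(pts):
    m=cv2.moments(cv2.convexHull(np.float32(pts))); return np.r_[m['m10']/m['m00'],m['m01']/m['m00'],np.sqrt(m['m00'])]
def locate(f,u,v,r,R,z0,z1,sat=60,p0=(.5,.1)):
    """silhouette of a ring of radius R between z0 and z1; seed pixel u,v, window radius r"""
    im=cv2.imread(f'pics/{f}.png'); hsv=cv2.cvtColor(im,cv2.COLOR_BGR2HSV)
    m=(hsv[...,1]<sat).astype(np.uint8); w=np.zeros_like(m); cv2.circle(w,(int(u),int(v)),r,1,-1); m&=w
    n,lab,st,_=cv2.connectedComponentsWithStats(m); k=1+np.argmax(st[1:,4])
    c=hullc(np.argwhere(lab==k)[:,::-1])
    g=lambda p: hullc([proj(f,q) for z in (z0,z1) for q in circ(p,R,z)])
    p=least_squares(lambda p:(g(p)-c)[:2],ray(f,u,v,z1)[:2],diff_step=1e-4).x
    print(f,'centre',p,'px',c,'model size',g(p)[2]); return p
def togo(p,z):
    s=status.state(); Rt=s['tool_rot']; d=Rt.T@(np.r_[p,z]-s['position']); print('to go, units of 40mm',d/.04,'pos',s['position']); return d
E
python3 - <<'E'
from h import *
for s in (50,60,75): p=locate('w1',317,190,45,.025,0,.02,s)
togo(p,.163+.02)
E
```

```text
w1 centre [0.5473 0.1   ] px [316.0561 190.6164  55.7629] model size 56.54254658815476
w1 centre [0.5473 0.1   ] px [316.0143 190.6601  56.2094] model size 56.54078885969443
w1 centre [0.5473 0.1   ] px [316.0209 190.6923  56.4668] model size 56.53949024128749
to go, units of 40mm [ 0.111  -0.0105  2.9361] pos [0.5455 0.096  0.3005]
```

Emit:
jog_arm --pt "0.3 0.11 -0.01 0.7 0 0 0" --pt "0.3 0 0 0.7 0 0 0" --pt "0.3 0 0 0.7 0 0 0" --pt "0.3 0 0 0.6 0 0 0" --pt "0.3 0 0 0.24 0 0 0" --pt "0.3 0 0 0 0 0 0" --pt "0.9 0 0 0 0 0 0" --pt "0.9 0 0 0 0 0 0"

```text
t: 4.7
position: [0.5481, 0.101, 0.184]
tool_rot: [[0.497, 0.868, 0.001], [0.868, -0.497, 0.0], [0.001, 0.001, -1.0]]
force: [0.7, -0.8, 3.7]
grip_width: 0.0488
gripper_force: 30.3
```

Emit:
jog_arm --pt "0.9 0 0 0 0 0 0" --pt "0.9 0 0 0 0 0 0" --pt "0.3 0 0 0 0 0 0" --pt "0.3 0 0 0 0 0 0" --pt "0.3 0 0 -0.74 0 0 0" --pt "0.3 0 0 -1 0 0 0" --pt "0.3 0 0 -1 0 0 0" --pt "0.3 0 0 -0.2 0 0 0"

```text
t: 5.7
position: [0.5485, 0.1014, 0.3033]
tool_rot: [[0.497, 0.868, 0.004], [0.868, -0.497, 0.001], [0.003, 0.003, -1.0]]
force: [-0.1, -0.4, -0.9]
grip_width: 0.0644
gripper_force: 0.0
```

Emit:
jog_arm --pt "0.3 0 0 0 0 0 0" --pt "0.3 0 0 0 0 0 0"

```text
t: 5.95
position: [0.5473, 0.1007, 0.2994]
tool_rot: [[0.497, 0.868, -0.002], [0.868, -0.497, -0.001], [-0.002, -0.002, -1.0]]
force: [0.3, -0.1, -0.1]
grip_width: 0.0642
gripper_force: 0.0
```

```bash
python3 - <<'E'
from h import *
grab('wrist','w2'); 
p=locate('w2',316,195,45,.025,0,.02); togo(p,.183)
E
```

```text
w2 centre [0.5485 0.0994] px [318.829  195.9573  56.1382] model size 56.5269412603176
to go, units of 40mm [-0.0103  0.0476  2.9095] pos [0.5473 0.1008 0.2994]
```

Releasing and re-viewing shows the camera reads +1.9 mm along tool y. Next I'll measure the hub with the empty hand at the same relative height.

Emit:
jog_arm --pt "0.3 0 0 -0.8 0 0 0" --pt "0.3 0.5 -0.2 -0.8 0 0 0" --pt "0.3 0.8 -0.3 -0.8 0 0 0" --pt "0.3 0.8 -0.3 -0.36 0 0 0" --pt "0.3 0.7 -0.3 0 0 0 0" --pt "0.3 0.3 -0.1 0 0 0 0" --pt "0.3 0 0 0 0 0 0" --pt "0.3 0 0 0 0 0 0"

```text
t: 7.0
position: [0.568, 0.231, 0.4104]
tool_rot: [[0.498, 0.867, -0.001], [0.867, -0.498, -0.001], [-0.002, -0.0, -1.0]]
force: [0.2, -0.6, 0.2]
grip_width: 0.0642
gripper_force: 0.0
```

```bash
python3 - <<'E'
from h import *
grab('wrist','w3'); s=status.state(); print(s['position'],s['tool_rot'][2])
a=cv2.imread('pics/w3.png')[90:290,220:420]; cv2.imwrite('pics/c3.png',cv2.resize(a,(600,600),interpolation=cv2.INTER_CUBIC))
E
```

```text
[0.568  0.2309 0.4107] [-0.0013  0.0001 -1.    ]
```

View pics/c3.png

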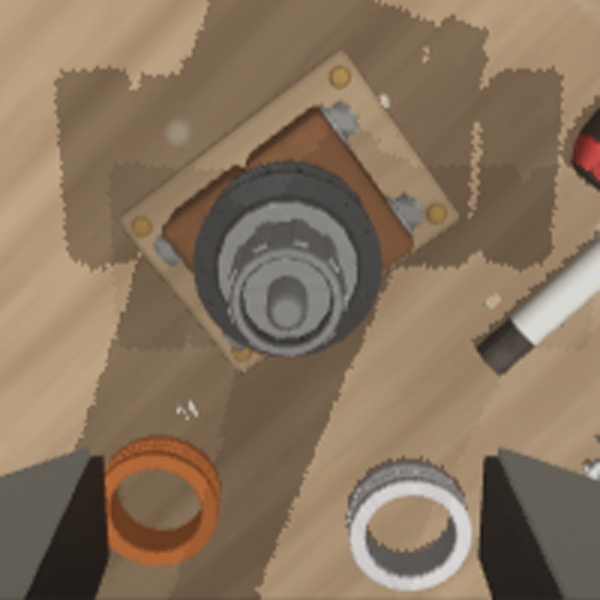

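The close view shows the hub post with its mouth near full-frame pixel (316,190), the axle end inside it, and nothing odd nearby. I'll fit the circles by edge strength.

```bash
cat >> h.py <<'E'
def edgefit(f,circs,p0,rng=.005,n=41):
    """signed-free gradient along projected circles (R,z), grid search around p0"""
    g=cv2.GaussianBlur(cv2.imread(f'pics/{f}.png',0).astype(np.float32),(0,0),.8)
    mag=np.hypot(cv2.Sobel(g,cv2.CV_32F,1,0),cv2.Sobel(g,cv2.CV_32F,0,1))
    D=np.load(f'pics/{f}.npz'); T=np.linalg.inv(D['T']); K=D['K']; best=(-1,)
    o=np.linspace(-rng,rng,n)
    for dx in o:
        for dy in o:
            s=0
            for R,z in circs:
                c=K@(T[:3,:3]@np.array(circ((p0[0]+dx,p0[1]+dy),R,z)).T+T[:3,3:]); q=(c[:2]/c[2]).astype(np.float32)
                s+=cv2.remap(mag,q[:1],q[1:],cv2.INTER_LINEAR).mean()
            if s>best[0]: best=(s,p0[0]+dx,p0[1]+dy)
    return best
E
python3 - <<'E'
from h import *
p0=(.568,.231)
for c in ([(.0125,.127)],[(.0165,.125)],[(.0155,.127)],[(.0125,.127),(.0155,.127)],[(.021,.092)],[(.0055,.136)],[(.0125,.127),(.0165,.125),(.021,.092)]): print(c,edgefit('w3',c,p0))
for z in (.08,.084,.088,.09): print(z,edgefit('w3',[(.029,z)],p0))
b=edgefit('w3',[(.0125,.127),(.0165,.125),(.021,.092)],p0); togo(b[1:],.3)
im=cv2.imread('pics/w3.png')
for R,z in [(.0125,.127),(.0165,.125),(.021,.092)]:
    q=np.array([proj('w3',k) for k in circ(b[1:],R,z)]); cv2.polylines(im,[np.int32(q*16)],True,(0,0,255),1,shift=4)
cv2.imwrite('pics/c4.png',cv2.resize(im[140:240,265:365],(600,600),interpolation=cv2.INTER_NEAREST))
E
```

```text
[(0.0125, 0.127)] (np.float32(90.87757), np.float64(0.57), np.float64(0.23600000000000002))
[(0.0165, 0.125)] (np.float32(71.433464), np.float64(0.56775), np.float64(0.23600000000000002))
[(0.0155, 0.127)] (np.float32(82.890656), np.float64(0.5702499999999999), np.float64(0.23600000000000002))
[(0.0125, 0.127), (0.0155, 0.127)] (np.float32(172.26901), np.float64(0.57), np.float64(0.23600000000000002))
[(0.021, 0.092)] (np.float32(164.7911), np.float64(0.57), np.float64(0.23600000000000002))
[(0.0055, 0.136)] (np.float32(98.798515), np.float64(0.5684999999999999), np.float64(0.23475000000000001))
[(0.0125, 0.127), (0.0165, 0.125), (0.021, 0.092)] (np.float32(321.35034), np.float64(0.57), np.float64(0.23600000000000002))
0.08 (np.float32(70.58902), np.float64(0.5645), np.float64(0.2265))
0.084 (np.float32(67.666695), np.float64(0.5694999999999999), np.float64(0.23525000000000001))
0.088 (np.float32(68.35932), np.float64(0.5702499999999999), np.float64(0.23600000000000002))
0.09 (np.float32(65.22614), np.float64(0.5704999999999999), np.float64(0.23600000000000002))
to go, units of 40mm [ 0.1392 -0.0204  2.7665] pos [0.568  0.2309 0.4107]
```

View pics/c4.png

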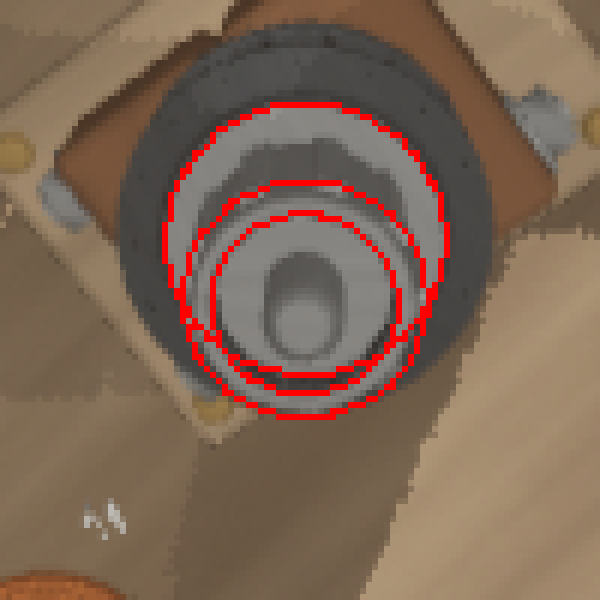

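```bash
python3 - <<'E'
from h import *
p0=(.57,.236)
for c in ([(.0125,.127)],[(.016,.127)],[(.0165,.125)],[(.021,.092)],[(.0055,.137)],[(.0045,.137)],[(.0125,.127),(.016,.127),(.021,.092)]): print(c,edgefit('w3',c,p0))
b=edgefit('w3',[(.0125,.127),(.016,.127),(.021,.092)],p0); togo(b[1:],.3)
E
```

```text
[(0.0125, 0.127)] (np.float32(100.64606), np.float64(0.572), np.float64(0.238))
[(0.016, 0.127)] (np.float32(106.0845), np.float64(0.575), np.float64(0.2405))
[(0.0165, 0.125)] (np.float32(110.93368), np.float64(0.57475), np.float64(0.2405))
[(0.021, 0.092)] (np.float32(164.7911), np.float64(0.57), np.float64(0.236))
[(0.0055, 0.137)] (np.float32(98.92275), np.float64(0.569), np.float64(0.23475))
[(0.0045, 0.137)] (np.float32(95.56324), np.float64(0.565), np.float64(0.23349999999999999))
[(0.0125, 0.127), (0.016, 0.127), (0.021, 0.092)] (np.float32(320.1181), np.float64(0.57), np.float64(0.236))
to go, units of 40mm [ 0.1392 -0.0204  2.7665] pos [0.568  0.2309 0.4107]
```

Emit:
jog_arm --pt "0.3 -0.8 0.3 0 0 0 0" --pt "0.3 -0.8 0.3 0.6 0 0 0" --pt "0.3 -0.8 0.3 0.9 0 0 0" --pt "0.3 -0.69 0.27 0.9 0 0 0" --pt "0.3 0 0 0.9 0 0 0" --pt "0.3 0 0 0.6 0 0 0" --pt "0.3 0 0 0 0 0 0" --pt "0.3 0 0 0 0 0 0"

```text
t: 8.05
position: [0.5473, 0.1017, 0.2561]
tool_rot: [[0.497, 0.867, 0.001], [0.867, -0.497, 0.0], [0.001, 0.001, -1.0]]
force: [0.2, 0.7, -0.5]
grip_width: 0.0643
gripper_force: 0.0
```

```bash
python3 - <<'E'
from h import *
togo((.54685,.10035),.184)
E
```

```text
to go, units of 40mm [-0.0353  0.0052  1.8029] pos [0.5473 0.1017 0.2561]
```

Emit:
jog_arm --pt "0.3 -0.035 0.005 0.8 0 0 0" --pt "0.3 0 0 0.7 0 0 0" --pt "0.3 0 0 0.3 0 0 0" --pt "0.3 0 0 0 0 0 0" --pt "0.9 0 0 0 0 0 0" --pt "0.9 0 0 0 0 0 0" --pt "0.9 0 0 0 0 0 0" --pt "0.9 0 0 0 0 0 0"

```text
t: 9.05
position: [0.5469, 0.1008, 0.1842]
tool_rot: [[0.497, 0.868, 0.002], [0.868, -0.497, 0.0], [0.001, 0.001, -1.0]]
force: [-0.0, -0.2, 6.8]
grip_width: 0.0485
gripper_force: 30.0
```

Emit:
jog_arm --pt "0.9 0 0 -0.6 0 0 0" --pt "0.9 0 0 -0.8 0 0 0" --pt "0.9 0 0 -0.9 0 0 0" --pt "0.9 0 0 -0.9 0 0 0" --pt "0.9 0 0 -0.8 0 0 0" --pt "0.9 0 0 0 0 0 0" --pt "0.9 0 0 0 0 0 0"

```text
t: 9.93
position: [0.5461, 0.1004, 0.3427]
tool_rot: [[0.497, 0.868, -0.0], [0.868, -0.497, -0.0], [-0.001, -0.0, -1.0]]
force: [-0.2, -0.1, -1.2]
grip_width: 0.049
gripper_force: 30.0
```

```bash
python3 - <<'E'
from h import *
togo((.56815,.23645),.345)
E
```

```text
to go, units of 40mm [ 3.2262 -1.2125 -0.0605] pos [0.5461 0.1004 0.3427]
```

Emit:
jog_arm --pt "0.9 0.5 -0.2 -0.05 0 0 0" --pt "0.9 0.8 -0.3 0 0 0 0" --pt "0.9 0.8 -0.3 0 0 0 0" --pt "0.9 0.7 -0.26 0 0 0 0" --pt "0.9 0.42 -0.15 0 0 0 0" --pt "0.9 0 0 0 0 0 0" --pt "0.9 0 0 0 0 0 0"

```text
t: 10.8
position: [0.5685, 0.235, 0.3446]
tool_rot: [[0.498, 0.867, -0.001], [0.867, -0.498, -0.001], [-0.002, 0.0, -1.0]]
force: [-0.2, -0.1, -1.2]
grip_width: 0.0487
gripper_force: 30.0
```

```bash
python3 - <<'E'
from h import *
togo((.56815,.23645),.184+.092)
for n in ('side','scene'): grab(n,n+'1')
a=cv2.imread('pics/side1.png')[110:210,250:370]; b=cv2.imread('pics/scene1.png')[110:210,225:345]
cv2.imwrite('pics/c5.png',cv2.resize(np.hstack([a,b]),(800,333),interpolation=cv2.INTER_CUBIC))
E
```

```text
to go, units of 40mm [ 0.0289 -0.0258  1.7145] pos [0.5685 0.235  0.3446]
```

View pics/c5.png

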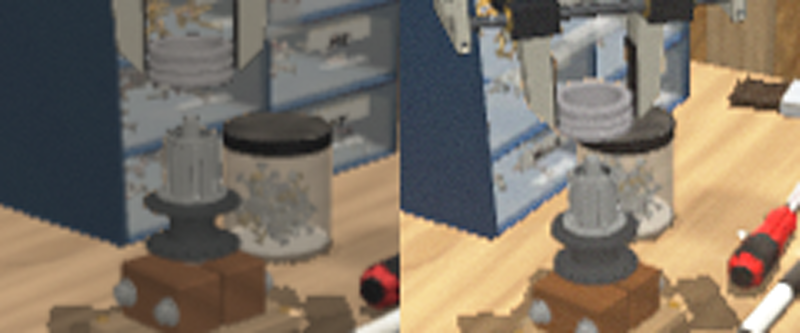

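Both views show the spacer centred over the post (side crop x≈191 for both; scene crop x≈595 for both). Now descending.

Emit:
jog_arm --pt "0.9 0.03 -0.025 0.15 0 0 0" --pt "0.9 0 0 0.2 0 0 0" --pt "0.9 0 0 0.2 0 0 0" --pt "0.9 0 0 0.2 0 0 0" --pt "0.9 0 0 0.1 0 0 0" --pt "0.9 0 0 0 0 0 0"

```text
t: 11.65
position: [0.568, 0.238, 0.3107]
tool_rot: [[0.497, 0.868, -0.001], [0.868, -0.497, -0.0], [-0.001, -0.0, -1.0]]
force: [-0.1, -0.8, -0.6]
grip_width: 0.0488
gripper_force: 30.0
```

Emit:
jog_arm --pt "0.9 0 0 0.2 0 0 0" --pt "0.9 0 0 0.25 0 0 0" --pt "0.9 0 0 0.2 0 0 0" --pt "0.9 0 0 0.12 0 0 0" --pt "0.9 0 0 0 0 0 0"

```text
t: 12.28
position: [0.568, 0.2379, 0.2798]
tool_rot: [[0.497, 0.868, -0.001], [0.868, -0.497, -0.0], [-0.001, -0.0, -1.0]]
force: [0.7, 0.6, -0.9]
grip_width: 0.049
gripper_force: 30.0
```

Emit:
jog_arm --pt "0.9 0 0 0.07 0 0 0" --pt "0.9 0 0 0 0 0 0" --pt "0.3 0 0 0 0 0 0" --pt "0.3 0 0 0 0 0 0" --pt "0.3 0 0 0 0 0 0" --pt "0.3 0 0 -0.6 0 0 0" --pt "0.3 0 0 -0.9 0 0 0" --pt "0.3 0 0 -0.9 0 0 0"

```text
t: 13.28
position: [0.568, 0.2379, 0.3745]
tool_rot: [[0.497, 0.868, -0.0], [0.868, -0.497, -0.0], [-0.0, -0.0, -1.0]]
force: [0.9, 0.9, 1.0]
grip_width: 0.0642
gripper_force: 0.0
```

Emit:
jog_arm --pt "0.3 0 0 -0.9 0 0 0" --pt "0.3 0 0 0 0 0 0" --pt "0.3 0 0 0 0 0 0" --pt "0.3 0 0 0 0 0 0"

```text
t: 13.78
position: [0.5679, 0.2377, 0.4083]
tool_rot: [[0.497, 0.868, -0.002], [0.868, -0.497, -0.001], [-0.002, -0.001, -1.0]]
force: [-0.9, 0.9, -0.0]
grip_width: 0.0638
gripper_force: 0.0
```

```bash
python3 - <<'E'
from h import *
s=status.state(); print(s['position'])
grab('wrist','w5'); grab('side','side2')
b=edgefit('w5',[(.025,.112)],(.569,.2355)); print(b)
b=edgefit('w5',[(.025,.112),(.0185,.112)],(.569,.2355)); print(b)
b=edgefit('w5',[(.0125,.127)],(.569,.2355),.003); print(b)
im=cv2.imread('pics/w5.png'); u=proj('w5',(.569,.2355,.112)).astype(int)
a=cv2.resize(im[u[1]-50:u[1]+50,u[0]-50:u[0]+50],(400,400),interpolation=cv2.INTER_CUBIC)
c=cv2.resize(cv2.imread('pics/side2.png')[110:210,250:350],(400,400),interpolation=cv2.INTER_CUBIC)
cv2.imwrite('pics/c6.png',np.hstack([a,c]))
togo((.458,-.043),.29)
E
```

```text
[0.5679 0.2377 0.4083]
(np.float32(84.509895), np.float64(0.5685), np.float64(0.23675))
(np.float32(186.17159), np.float64(0.56875), np.float64(0.23725))
(np.float32(99.98004), np.float64(0.57155), np.float64(0.2385))
to go, units of 40mm [-7.4544  1.1049  2.9712] pos [0.568  0.2378 0.4085]
```

View pics/c6.png

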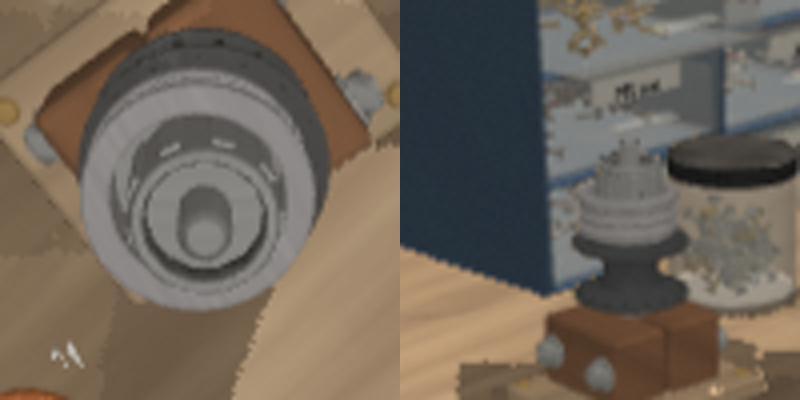

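The spacer is down on the shoulder, sitting about 1.2 mm to the -y tool side, so I'll shift later targets. Next is the small cog.

Emit:
jog_arm --pt "0.1 -0.9 0.14 0 0 0 0" --pt "0.1 -1 0.14 0.4 0 0 0" --pt "0.1 -1 0.14 0.5 0 0 0" --pt "0.1 -1 0.14 0.5 0 0 0" --pt "0.1 -1 0.14 0.5 0 0 0" --pt "0.1 -1 0.14 0.5 0 0 0" --pt "0.1 -1 0.14 0.5 0 0 0" --pt "0.1 -0.55 0.12 0 0 0 0"

```text
t: 14.88
position: [0.4565, -0.0445, 0.2918]
tool_rot: [[0.498, 0.867, -0.004], [0.867, -0.498, -0.0], [-0.002, -0.003, -1.0]]
force: [1.1, 0.5, 0.4]
grip_width: 0.0823
gripper_force: 0.0
```

Emit:
jog_arm --pt "0.1 0 0 0 0 0 0" --pt "0.1 0 0 0 0 0 0" --pt "0.1 0 0 0 0 0 0"

```text
t: 15.25
position: [0.4586, -0.0414, 0.2937]
tool_rot: [[0.495, 0.869, 0.001], [0.869, -0.495, 0.0], [0.001, 0.0, -1.0]]
force: [0.8, 0.3, 0.8]
grip_width: 0.0831
gripper_force: 0.0
```

```bash
python3 - <<'E'
from h import *
grab('wrist','w6'); s=status.state(); print(s['position'])
u=proj('w6',(.459,-.044,.004)); print(u)
for R in (.029,): p=locate('w6',*u,48,R,.002,.006)
togo(p+[-.001,.001],.181)
a=cv2.imread('pics/w6.png'); u=u.astype(int); cv2.imwrite('pics/c7.png',cv2.resize(a[u[1]-60:u[1]+60,u[0]-80:u[0]+80],(640,480),interpolation=cv2.INTER_CUBIC))
E
```

```text
[ 0.4586 -0.0415  0.2937]
[318.0406 197.845 ]
w6 centre [ 0.4604 -0.0423] px [318.4731 194.5388  64.6723] model size 61.687000076139455
to go, units of 40mm [0.0141 0.0141 2.8168] pos [ 0.4586 -0.0415  0.2937]
```

View pics/c7.png

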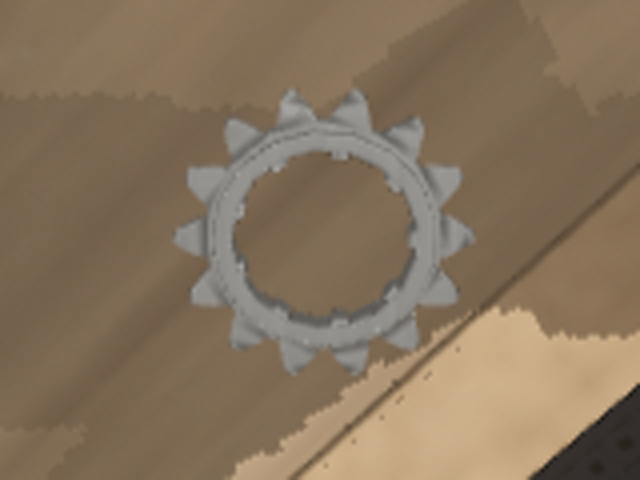

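The crop shows 14 teeth with single teeth pointing along the closing line. I'll turn half a tooth pitch (12.9°) so each pad bears on two teeth.

Emit:
jog_arm --pt "0.1 0.014 0.014 0.4 0 0 0.64" --pt "0.1 0 0 0.6 0 0 0.65" --pt "0.1 0 0 0.8 0 0 0" --pt "0.1 0 0 0.6 0 0 0" --pt "0.1 0 0 0.2 0 0 0" --pt "0.1 0 0 0 0 0 0" --pt "0.1 0 0 0 0 0 0"

```text
t: 16.18
position: [0.4594, -0.0421, 0.1903]
tool_rot: [[0.678, 0.735, 0.001], [0.735, -0.678, -0.0], [0.001, 0.001, -1.0]]
force: [0.2, 0.6, -0.2]
grip_width: 0.0825
gripper_force: 0.0
```

```bash
python3 - <<'E'
from h import *
togo((.4594,-.0413),.1795)
E
```

```text
to go, units of 40mm [ 0.0144 -0.0151  0.2709] pos [ 0.4594 -0.0421  0.1903]
```

Emit:
jog_arm --pt "0.1 0.014 -0.015 0.15 0 0 0" --pt "0.1 0 0 0.12 0 0 0" --pt "0.1 0 0 0 0 0 0" --pt "0.9 0 0 0 0 0 0" --pt "0.9 0 0 0 0 0 0" --pt "0.9 0 0 0 0 0 0" --pt "0.9 0 0 0 0 0 0"

```text
t: 17.05
position: [0.4589, -0.0415, 0.1787]
tool_rot: [[0.678, 0.735, -0.0], [0.735, -0.678, -0.0], [-0.0, 0.0, -1.0]]
force: [-0.0, -0.4, -0.8]
grip_width: 0.0604
gripper_force: 30.0
```

Emit:
jog_arm --pt "0.9 0 0 -0.5 0 0 0" --pt "0.9 0 0 -0.8 0 0 0" --pt "0.9 0 0 -0.9 0 0 0" --pt "0.9 0 0 -0.9 0 0 -0.64" --pt "0.9 0 0 -0.7 0 0 -0.65" --pt "0.9 0 0 -0.4 0 0 0" --pt "0.9 0 0 0 0 0 0" --pt "0.9 0 0 0 0 0 0"

```text
t: 18.05
position: [0.4586, -0.0416, 0.3459]
tool_rot: [[0.497, 0.868, -0.001], [0.868, -0.497, -0.0], [-0.001, -0.001, -1.0]]
force: [0.4, 0.8, -0.8]
grip_width: 0.061
gripper_force: 30.0
```

```bash
python3 - <<'E'
from h import *
togo((.569,.237),.1795+.112)
grab('wrist','w7')
cv2.imwrite('pics/c8.png',cv2.imread('pics/w7.png')[100:400,120:520])
E
```

```text
to go, units of 40mm [ 7.416  -1.0652  1.3576] pos [ 0.4586 -0.0416  0.3459]
```

View pics/c8.png

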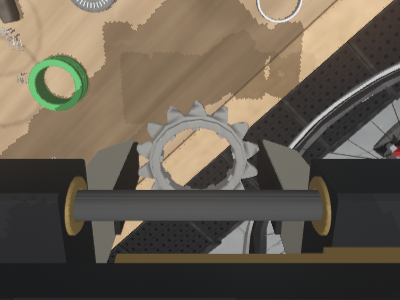

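The cog is held level on two teeth per side (width 60.4 mm). Moving it over the hub.

Emit:
jog_arm --pt "0.9 0.7 -0.13 -0.1 0 0 0" --pt "0.9 1 -0.13 0 0 0 0" --pt "0.9 1 -0.13 0 0 0 0" --pt "0.9 1 -0.13 0 0 0 0" --pt "0.9 1 -0.13 0 0 0 0" --pt "0.9 1 -0.13 0 0 0 0" --pt "0.9 0.9 -0.14 0 0 0 0" --pt "0.9 0.6 -0.1 0 0 0 0"

```text
t: 19.1
position: [0.5667, 0.2307, 0.3492]
tool_rot: [[0.496, 0.869, -0.002], [0.869, -0.496, -0.0], [-0.001, -0.002, -1.0]]
force: [0.0, -0.6, -1.0]
grip_width: 0.0609
gripper_force: 30.0
```

Emit:
jog_arm --pt "0.9 0.2 -0.04 0 0 0 0" --pt "0.9 0 0 0 0 0 0" --pt "0.9 0 0 0 0 0 0"

```text
t: 19.48
position: [0.5692, 0.2351, 0.3503]
tool_rot: [[0.498, 0.867, -0.001], [0.867, -0.498, -0.001], [-0.001, 0.0, -1.0]]
force: [0.4, -1.0, -1.6]
grip_width: 0.0607
gripper_force: 30.0
```

```bash
python3 - <<'E'
from h import *
togo((.569,.237),.2907)
E
```

```text
to go, units of 40mm [ 0.0403 -0.027   1.4906] pos [0.5692 0.2351 0.3503]
```

Emit:
jog_arm --pt "0.9 0.01 -0.02 0.2 0 0 0" --pt "0.9 0 0 0.3 0 0 0" --pt "0.9 0 0 0.2 0 0 0" --pt "0.9 0 0 0 0 0 0" --pt "0.9 0 0 0 0 0 0"

```text
t: 20.1
position: [0.5688, 0.2373, 0.3228]
tool_rot: [[0.497, 0.868, 0.0], [0.868, -0.497, 0.0], [0.0, -0.0, -1.0]]
force: [-0.2, 0.9, -0.2]
grip_width: 0.0606
gripper_force: 30.0
```

```bash
python3 - <<'E'
from h import *
togo((.569,.237),.2907)
E
```

```text
to go, units of 40mm [-0.0047  0.008   0.8029] pos [0.5688 0.2373 0.3228]
```

Emit:
jog_arm --pt "0.9 0 0 0.2 0 0 0" --pt "0.9 0 0 0.2 0 0 0" --pt "0.9 0 0 0.2 0 0 0" --pt "0.9 0 0 0.15 0 0 0" --pt "0.9 0 0 0 0 0 0" --pt "0.9 0 0 0 0 0 0"

```text
t: 20.85
position: [0.5688, 0.2373, 0.2928]
tool_rot: [[0.497, 0.868, 0.0], [0.868, -0.497, 0.0], [0.0, 0.0, -1.0]]
force: [-0.3, -0.1, -0.1]
grip_width: 0.0609
gripper_force: 30.0
```

Emit:
jog_arm --pt "0.9 0 0 0.04 0 0 0" --pt "0.9 0 0 0 0 0 0" --pt "0.15 0 0 0 0 0 0" --pt "0.15 0 0 0 0 0 0" --pt "0.15 0 0 0 0 0 0" --pt "0.15 0 0 -0.6 0 0 0" --pt "0.15 0 0 -0.9 0 0 0" --pt "0.15 0 0 -0.9 0 0 0"

```text
t: 21.85
position: [0.5687, 0.2372, 0.3881]
tool_rot: [[0.497, 0.868, -0.0], [0.868, -0.497, -0.0], [-0.0, -0.0, -1.0]]
force: [-0.5, 0.1, -0.2]
grip_width: 0.0781
gripper_force: 0.0
```

Emit:
jog_arm --pt "0.15 0 0 -0.6 0 0 0" --pt "0.15 0 0 0 0 0 0" --pt "0.15 0 0 0 0 0 0" --pt "0.15 0 0 0 0 0 0"

```text
t: 22.35
position: [0.5686, 0.237, 0.4099]
tool_rot: [[0.497, 0.868, -0.002], [0.868, -0.497, -0.001], [-0.002, -0.001, -1.0]]
force: [-0.2, 0.1, -0.0]
grip_width: 0.0781
gripper_force: 0.0
```

```bash
python3 - <<'E'
from h import *
s=status.state(); print(s['position'])
grab('wrist','w8'); grab('side','side3')
im=cv2.imread('pics/w8.png'); u=proj('w8',(.569,.2355,.12)).astype(int)
a=cv2.resize(im[u[1]-50:u[1]+50,u[0]-50:u[0]+50],(400,400),interpolation=cv2.INTER_CUBIC)
c=cv2.resize(cv2.imread('pics/side3.png')[110:210,250:350],(400,400),interpolation=cv2.INTER_CUBIC)
cv2.imwrite('pics/c9.png',np.hstack([a,c]))
b=edgefit('w8',[(.023,.120),(.0185,.12)],(.57,.236)); print(b)
togo((.5605,-.0125),.29)
E
```

```text
[0.5686 0.237  0.4099]
(np.float32(126.9746), np.float64(0.575), np.float64(0.24025))
to go, units of 40mm [-5.5122  2.9269  3.0077] pos [0.5686 0.2371 0.4101]
```

View pics/c9.png

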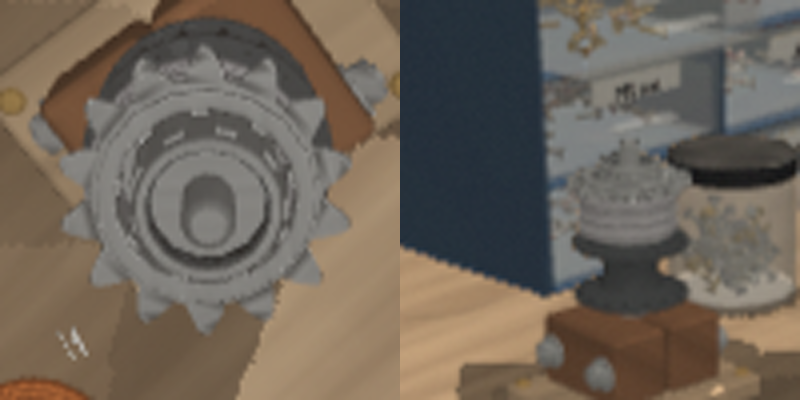

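The cog lies flat on the spacer. Now the narrow spacer.

Emit:
jog_arm --pt "0.4 -0.6 0.3 0 0 0 0" --pt "0.4 -0.8 0.45 0.4 0 0 0" --pt "0.4 -0.9 0.5 0.6 0 0 0" --pt "0.4 -0.9 0.5 0.6 0 0 0" --pt "0.4 -0.9 0.5 0.6 0 0 0" --pt "0.4 -0.9 0.45 0.6 0 0 0" --pt "0.4 -0.5 0.23 0.2 0 0 0" --pt "0.4 0 0 0 0 0 0"

```text
t: 23.45
position: [0.561, -0.0133, 0.2907]
tool_rot: [[0.499, 0.867, -0.001], [0.867, -0.499, -0.0], [-0.001, -0.001, -1.0]]
force: [0.4, 0.5, -0.0]
grip_width: 0.0552
gripper_force: 0.0
```

Emit:
jog_arm --pt "0.4 0 0 0 0 0 0" --pt "0.4 0 0 0 0 0 0" --pt "0.4 0 0 0 0 0 0"

```text
t: 23.82
position: [0.5613, -0.0108, 0.2916]
tool_rot: [[0.496, 0.869, 0.001], [0.869, -0.496, 0.0], [0.001, 0.001, -1.0]]
force: [0.1, -0.1, 0.1]
grip_width: 0.0553
gripper_force: 0.0
```

```bash
python3 - <<'E'
from h import *
grab('wrist','w9'); u=proj('w9',(.5605,-.0125,.004)); print(u)
for s in (50,65): p=locate('w9',*u,40,.0205,0,.008,s)
print(edgefit('w9',[(.0205,.008),(.0185,.008)],p))
togo(p+[-.001,.001],.1805)
E
```

```text
[316.1811 198.3331]
w9 centre [ 0.5607 -0.0129] px [316.5628 198.514   44.0795] model size 44.797005780933986
w9 centre [ 0.5607 -0.0129] px [316.691  198.5219  44.3509] model size 44.79660760636481
(np.float32(219.68091), np.float64(0.5607405094630129), np.float64(-0.012931527988078971))
to go, units of 40mm [-0.0383 -0.0231  2.775 ] pos [ 0.5612 -0.0111  0.2915]
```

Emit:
jog_arm --pt "0.4 -0.035 -0.02 0.5 0 0 0" --pt "0.4 0 0 0.8 0 0 0" --pt "0.4 0 0 0.8 0 0 0" --pt "0.4 0 0 0.4 0 0 0" --pt "0.4 0 0 0.12 0 0 0" --pt "0.4 0 0 0 0 0 0" --pt "0.4 0 0 0 0 0 0"

```text
t: 24.75
position: [0.5602, -0.0127, 0.1873]
tool_rot: [[0.497, 0.868, 0.002], [0.868, -0.497, -0.0], [0.001, 0.001, -1.0]]
force: [0.1, -0.4, 0.1]
grip_width: 0.055
gripper_force: 0.0
```

```bash
python3 - <<'E'
from h import *
togo((.5597,-.0119),.1805)
E
```

```text
to go, units of 40mm [ 0.0105 -0.0211  0.1709] pos [ 0.5602 -0.0127  0.1873]
```

Emit:
jog_arm --pt "0.4 0.005 -0.01 0.1 0 0 0" --pt "0.4 0 0 0.06 0 0 0" --pt "0.4 0 0 0 0 0 0" --pt "0.9 0 0 0 0 0 0" --pt "0.9 0 0 0 0 0 0" --pt "0.9 0 0 0 0 0 0" --pt "0.9 0 0 0 0 0 0"

```text
t: 25.62
position: [0.5595, -0.0124, 0.18]
tool_rot: [[0.497, 0.868, 0.0], [0.868, -0.497, -0.0], [0.0, 0.0, -1.0]]
force: [0.2, 0.3, -0.5]
grip_width: 0.0392
gripper_force: 30.0
```

Emit:
jog_arm --pt "0.9 0 0 -0.4 0 0 0" --pt "0.9 0 0 -0.8 0 0 0" --pt "0.9 0 0 -0.9 0 0 0" --pt "0.9 0 0 -0.9 0 0 0" --pt "0.9 0 0 -0.8 0 0 0" --pt "0.9 0 0 -0.5 0 0 0" --pt "0.9 0 0 0 0 0 0" --pt "0.9 0 0 0 0 0 0"

```text
t: 26.62
position: [0.5591, -0.0125, 0.3516]
tool_rot: [[0.497, 0.868, -0.001], [0.868, -0.497, -0.0], [-0.0, -0.0, -1.0]]
force: [-0.1, 0.0, -0.1]
grip_width: 0.0389
gripper_force: 30.0
```

```bash
python3 - <<'E'
from h import *
togo((.5692,.2367),.345)
E
```

```text
to go, units of 40mm [ 5.5318 -2.8766  0.1642] pos [ 0.5591 -0.0125  0.3516]
```

Emit:
jog_arm --pt "0.9 0.5 -0.26 0 0 0 0" --pt "0.9 0.9 -0.45 0 0 0 0" --pt "0.9 0.9 -0.45 0 0 0 0" --pt "0.9 0.9 -0.48 0 0 0 0" --pt "0.9 0.9 -0.5 0 0 0 0" --pt "0.9 0.8 -0.43 0 0 0 0" --pt "0.9 0.4 -0.2 0 0 0 0" --pt "0.9 0.2 -0.1 0 0 0 0"

```text
t: 27.62
position: [0.5691, 0.2359, 0.3511]
tool_rot: [[0.496, 0.868, -0.001], [0.868, -0.496, -0.001], [-0.001, -0.001, -1.0]]
force: [-0.1, -0.7, -0.1]
grip_width: 0.0392
gripper_force: 30.0
```

Emit:
jog_arm --pt "0.9 0 0 0.2 0 0 0" --pt "0.9 0 0 0.2 0 0 0" --pt "0.9 0 0 0 0 0 0" --pt "0.9 0 0 0 0 0 0"

```text
t: 28.12
position: [0.5693, 0.235, 0.3359]
tool_rot: [[0.498, 0.867, -0.0], [0.867, -0.498, -0.0], [-0.0, 0.0, -1.0]]
force: [-0.4, -0.7, 0.2]
grip_width: 0.0394
gripper_force: 30.0
```

```bash
python3 - <<'E'
from h import *
togo((.569,.2363),.180+.12)
E
```

```text
to go, units of 40mm [ 0.0245 -0.0241  0.8979] pos [0.5693 0.235  0.3359]
```

Emit:
jog_arm --pt "0.9 0.01 -0.015 0.15 0 0 0" --pt "0.9 0 0 0.2 0 0 0" --pt "0.9 0 0 0.15 0 0 0" --pt "0.9 0 0 0 0 0 0" --pt "0.9 0 0 0 0 0 0"

```text
t: 28.75
position: [0.5689, 0.2363, 0.316]
tool_rot: [[0.497, 0.868, 0.0], [0.868, -0.497, 0.0], [0.0, 0.0, -1.0]]
force: [0.5, 0.3, -0.1]
grip_width: 0.0395
gripper_force: 30.0
```

```bash
python3 - <<'E'
from h import *
togo((.569,.2363),.180+.12)
E
```

```text
to go, units of 40mm [0.0014 0.0017 0.399 ] pos [0.5689 0.2363 0.316 ]
```

Emit:
jog_arm --pt "0.9 0 0 0.15 0 0 0" --pt "0.9 0 0 0.12 0 0 0" --pt "0.9 0 0 0.1 0 0 0" --pt "0.9 0 0 0 0 0 0" --pt "0.9 0 0 0 0 0 0"

```text
t: 29.38
position: [0.5689, 0.2363, 0.3012]
tool_rot: [[0.497, 0.868, 0.0], [0.868, -0.497, 0.0], [0.0, 0.0, -1.0]]
force: [-0.1, 0.3, 0.7]
grip_width: 0.0392
gripper_force: 30.0
```

Emit:
jog_arm --pt "0.9 0 0 0.02 0 0 0" --pt "0.4 0 0 0 0 0 0" --pt "0.4 0 0 0 0 0 0" --pt "0.4 0 0 0 0 0 0" --pt "0.4 0 0 -0.6 0 0 0" --pt "0.4 0 0 -0.9 0 0 0" --pt "0.4 0 0 -0.9 0 0 0" --pt "0.4 0 0 -0.4 0 0 0"

```text
t: 30.38
position: [0.569, 0.2366, 0.4144]
tool_rot: [[0.497, 0.868, 0.003], [0.868, -0.497, 0.001], [0.002, 0.002, -1.0]]
force: [0.0, 0.4, -0.7]
grip_width: 0.0553
gripper_force: 0.0
```

Emit:
jog_arm --pt "0.4 0 0 0 0 0 0" --pt "0.4 0 0 0 0 0 0" --pt "0.4 0 0 0 0 0 0"

```text
t: 30.75
position: [0.5687, 0.2359, 0.4108]
tool_rot: [[0.497, 0.868, -0.002], [0.868, -0.497, -0.001], [-0.002, -0.001, -1.0]]
force: [-0.7, -0.4, -0.3]
grip_width: 0.0549
gripper_force: 0.0
```

```bash
python3 - <<'E'
from h import *
s=status.state(); print(s['position'])
grab('wrist','w10'); grab('side','side4')
im=cv2.imread('pics/w10.png'); u=proj('w10',(.569,.2355,.128)).astype(int); print(u)
a=cv2.resize(im[u[1]-50:u[1]+50,u[0]-50:u[0]+50],(500,500),interpolation=cv2.INTER_CUBIC)
c=cv2.resize(cv2.imread('pics/side4.png')[110:210,270:330],(300,500),interpolation=cv2.INTER_CUBIC)
cv2.imwrite('pics/c10.png',np.hstack([a,c]))
print(edgefit('w10',[(.0205,.128),(.0185,.128)],(.57,.236)))
print(edgefit('w10',[(.0125,.127)],(.57,.236),.003))
print('px lr',proj('w10',(.5705,.236,.127)))
togo((.419,.079),.29)
E
```

```text
[0.5687 0.2359 0.4108]
[317 197]
(np.float32(136.78616), np.float64(0.56975), np.float64(0.23575))
(np.float32(100.619), np.float64(0.5720999999999999), np.float64(0.23809999999999998))
px lr [318.5998 195.5238]
to go, units of 40mm [-5.2649 -1.2944  3.0403] pos [0.5688 0.2361 0.4113]
```

View pics/c10.png

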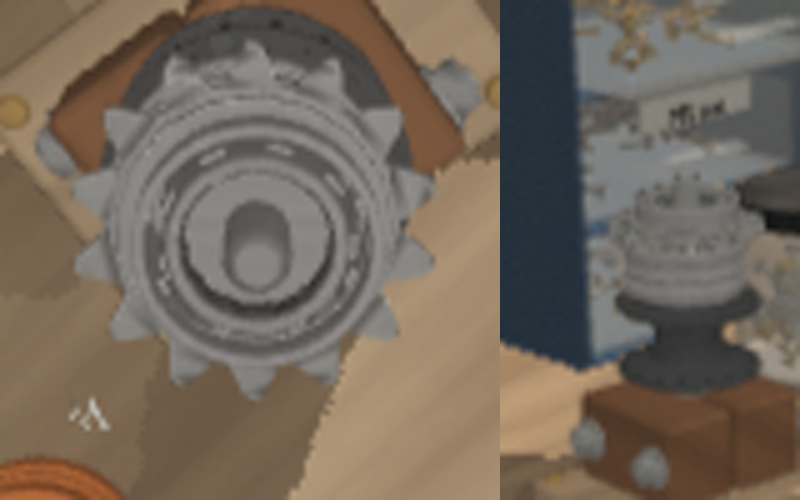

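The narrow spacer lies flat and looks concentric with the post. The lockring has only 1 mm clearance, so I'll refine the mouth centre from intensity profiles.

```bash
python3 - <<'E'
from h import *
g=cv2.imread('pics/w10.png',0)
cx=267+257.5/5; print('centre col',cx,'ring fit px',proj('w10',(.56975,.23575,.128)))
print('col',[(r,int(g[r,317:320].mean())) for r in range(168,226)])
print('row195',[(c,int(g[194:197,c].mean())) for c in range(290,350)])
E
```

```text
centre col 318.5 ring fit px [317.9487 196.5785]
col [(168, 137), (169, 129), (170, 95), (171, 97), (172, 126), (173, 135), (174, 108), (175, 85), (176, 85), (177, 88), (178, 107), (179, 130), (180, 128), (181, 115), (182, 135), (183, 132), (184, 132), (185, 134), (186, 128), (187, 100), (188, 87), (189, 87), (190, 87), (191, 88), (192, 90), (193, 97), (194, 105), (195, 117), (196, 131), (197, 134), (198, 135), (199, 134), (200, 132), (201, 132), (202, 133), (203, 130), (204, 112), (205, 104), (206, 129), (207, 103), (208, 60), (209, 66), (210, 84), (211, 115), (212, 131), (213, 120), (214, 105), (215, 106), (216, 88), (217, 92), (218, 114), (219, 133), (220, 126), (221, 130), (222, 129), (223, 127), (224, 116), (225, 104)]
row195 [(290, 113), (291, 131), (292, 132), (293, 123), (294, 136), (295, 118), (296, 88), (297, 89), (298, 87), (299, 86), (300, 115), (301, 131), (302, 113), (303, 70), (304, 108), (305, 134), (306, 134), (307, 134), (308, 134), (309, 134), (310, 133), (311, 117), (312, 83), (313, 88), (314, 97), (315, 105), (316, 112), (317, 117), (318, 118), (319, 118), (320, 115), (321, 108), (322, 101), (323, 96), (324, 91), (325, 123), (326, 134), (327, 134), (328, 134), (329, 134), (330, 135), (331, 133), (332, 103), (333, 74), (334, 124), (335, 133), (336, 117), (337, 125), (338, 118), (339, 87), (340, 104), (341, 112), (342, 140), (343, 133), (344, 130), (345, 131), (346, 107), (347, 109), (348, 127), (349, 127)]
```

Emit:
jog_arm --pt "0.35 -0.6 -0.15 0 0 0 0" --pt "0.35 -0.8 -0.2 0.4 0 0 0" --pt "0.35 -0.9 -0.2 0.6 0 0 0" --pt "0.35 -0.9 -0.2 0.6 0 0 0" --pt "0.35 -0.9 -0.2 0.6 0 0 0" --pt "0.35 -0.8 -0.2 0.6 0 0 0" --pt "0.35 -0.36 -0.14 0.2 0 0 0" --pt "0.35 0 0 0 0 0 0"

```text
t: 31.85
position: [0.4187, 0.0785, 0.2917]
tool_rot: [[0.498, 0.867, -0.002], [0.867, -0.498, -0.001], [-0.002, -0.001, -1.0]]
force: [0.2, -0.1, 1.1]
grip_width: 0.0598
gripper_force: 0.0
```

Emit:
jog_arm --pt "0.35 0 0 0 0 0 0" --pt "0.35 0 0 0 0 0 0" --pt "0.35 0 0 0 0 0 0"

```text
t: 32.22
position: [0.42, 0.0797, 0.2926]
tool_rot: [[0.497, 0.868, 0.001], [0.868, -0.497, 0.0], [0.001, 0.0, -1.0]]
force: [-0.3, 0.7, 0.4]
grip_width: 0.0598
gripper_force: 0.0
```

```bash
python3 - <<'E'
from h import *
grab('wrist','w11'); u=proj('w11',(.419,.079,.01)); print(u)
for s in (50,65,80): p=locate('w11',*u,40,.0235,.005,.01,s)
print(edgefit('w11',[(.0235,.01)],p))
togo(p-[.00087,-.0005],.182)
a=cv2.imread('pics/w11.png'); u=u.astype(int); cv2.imwrite('pics/c11.png',cv2.resize(a[u[1]-60:u[1]+80,u[0]-100:u[0]+100],(600,420),interpolation=cv2.INTER_CUBIC))
E
```

```text
[315.4909 199.2714]
w11 centre [0.4209 0.0813] px [316.1295 194.5004  49.6236] model size 51.222477691338966
w11 centre [0.421  0.0812] px [316.3113 194.5107  50.1049] model size 51.22174010023272
w11 centre [0.4209 0.0811] px [316.2692 194.6484  50.5866] model size 51.21351997479764
(np.float32(78.56338), np.float64(0.42119199871502044), np.float64(0.08188056543756081))
to go, units of 40mm [ 0.0451 -0.0207  2.7623] pos [0.4198 0.0796 0.2925]
```

View pics/c11.png

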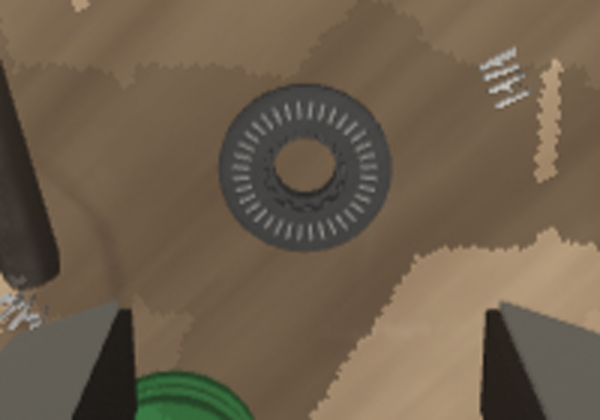

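Emit:
jog_arm --pt "0.35 0.045 -0.02 0.5 0 0 0" --pt "0.35 0 0 0.8 0 0 0" --pt "0.35 0 0 0.8 0 0 0" --pt "0.35 0 0 0.4 0 0 0" --pt "0.35 0 0 0.12 0 0 0" --pt "0.35 0 0 0 0 0 0" --pt "0.35 0 0 0 0 0 0"

```text
t: 33.15
position: [0.4201, 0.0814, 0.1882]
tool_rot: [[0.497, 0.868, 0.001], [0.868, -0.497, 0.0], [0.001, 0.001, -1.0]]
force: [-0.4, -0.0, -0.3]
grip_width: 0.0599
gripper_force: 0.0
```

```bash
python3 - <<'E'
from h import *
togo((.4201,.0818),.182)
E
```

```text
to go, units of 40mm [ 0.0098 -0.0048  0.1546] pos [0.4201 0.0814 0.1882]
```

Emit:
jog_arm --pt "0.35 0.01 0 0.1 0 0 0" --pt "0.35 0 0 0.04 0 0 0" --pt "0.35 0 0 0 0 0 0" --pt "0.9 0 0 0 0 0 0" --pt "0.9 0 0 0 0 0 0" --pt "0.9 0 0 0 0 0 0" --pt "0.9 0 0 0 0 0 0"

```text
t: 34.02
position: [0.4199, 0.0816, 0.1819]
tool_rot: [[0.497, 0.868, 0.0], [0.868, -0.497, -0.0], [-0.0, 0.0, -1.0]]
force: [-0.8, 0.1, 0.5]
grip_width: 0.0452
gripper_force: 30.0
```

Emit:
jog_arm --pt "0.9 0 0 -0.4 0 0 0" --pt "0.9 0 0 -0.8 0 0 0" --pt "0.9 0 0 -0.9 0 0 0" --pt "0.9 0 0 -0.9 0 0 0" --pt "0.9 0 0 -0.8 0 0 0" --pt "0.9 0 0 -0.4 0 0 0" --pt "0.9 0 0 0 0 0 0" --pt "0.9 0 0 0 0 0 0"

```text
t: 35.02
position: [0.4196, 0.0814, 0.3492]
tool_rot: [[0.497, 0.868, -0.001], [0.868, -0.497, -0.0], [-0.001, -0.001, -1.0]]
force: [0.3, -0.0, -0.0]
grip_width: 0.0451
gripper_force: 30.0
```

```bash
python3 - <<'E'
from h import *
togo((.5691,.2367),.345)
E
```

```text
to go, units of 40mm [5.2276 1.3125 0.0995] pos [0.4196 0.0814 0.3492]
```

Emit:
jog_arm --pt "0.9 0.5 0.12 0 0 0 0" --pt "0.9 0.9 0.22 0 0 0 0" --pt "0.9 0.9 0.22 0 0 0 0" --pt "0.9 0.9 0.22 0 0 0 0" --pt "0.9 0.8 0.2 0 0 0 0" --pt "0.9 0.6 0.15 0 0 0 0" --pt "0.9 0.4 0.1 0 0 0 0" --pt "0.9 0.2 0.08 0 0 0 0"

```text
t: 36.02
position: [0.5688, 0.2367, 0.3483]
tool_rot: [[0.496, 0.868, -0.002], [0.868, -0.496, -0.001], [-0.002, -0.002, -1.0]]
force: [0.3, 0.4, -0.5]
grip_width: 0.0454
gripper_force: 30.0
```

Emit:
jog_arm --pt "0.9 0 0 0.2 0 0 0" --pt "0.9 0 0 0.2 0 0 0" --pt "0.9 0 0 0 0 0 0" --pt "0.9 0 0 0 0 0 0" --pt "0.9 0 0 0 0 0 0"

```text
t: 36.65
position: [0.5688, 0.2359, 0.3343]
tool_rot: [[0.497, 0.868, 0.001], [0.868, -0.497, 0.0], [0.0, 0.0, -1.0]]
force: [0.0, 0.2, 0.0]
grip_width: 0.0448
gripper_force: 30.0
```

```bash
python3 - <<'E'
from h import *
togo((.569,.2364),.182+.123)
E
```

```text
to go, units of 40mm [ 0.0127 -0.0015  0.732 ] pos [0.5688 0.2359 0.3343]
```

Emit:
jog_arm --pt "0.9 0.008 0 0.15 0 0 0" --pt "0.9 0 0 0.15 0 0 0" --pt "0.9 0 0 0.1 0 0 0" --pt "0.9 0 0 0 0 0 0" --pt "0.9 0 0 0 0 0 0" --pt "0.9 0 0 0 0 0 0"

```text
t: 37.4
position: [0.569, 0.2364, 0.3181]
tool_rot: [[0.497, 0.868, 0.0], [0.868, -0.497, 0.0], [0.0, 0.0, -1.0]]
force: [-0.2, -0.5, 0.5]
grip_width: 0.0451
gripper_force: 30.0
```

```bash
python3 - <<'E'
from h import *
togo((.569,.2364),.182+.123)
E
```

```text
to go, units of 40mm [0.0004 0.0004 0.3271] pos [0.569  0.2364 0.3181]
```

Emit:
jog_arm --pt "0.9 0 0 0.1 0 0 0" --pt "0.9 0 0 0.1 0 0 0" --pt "0.9 0 0 0.05 0 0 0" --pt "0.9 0 0 0.04 0 0 0" --pt "0.9 0 0 0 0 0 0" --pt "0.9 0 0 0 0 0 0"

```text
t: 38.15
position: [0.569, 0.2363, 0.3064]
tool_rot: [[0.497, 0.868, 0.0], [0.868, -0.497, 0.0], [0.0, 0.0, -1.0]]
force: [-0.1, -0.2, -0.5]
grip_width: 0.0452
gripper_force: 30.0
```

Emit:
jog_arm --pt "0.9 0 0 0.03 0 0 0" --pt "0.9 0 0 0 0 0 0" --pt "0.35 0 0 0 0 0 0" --pt "0.35 0 0 0 0 0 0" --pt "0.35 0 0 0 0 0 0" --pt "0.35 0 0 -0.5 0 0 0" --pt "0.35 0 0 -0.9 0 0 0" --pt "0.35 0 0 -0.9 0 0 0"

```text
t: 39.15
position: [0.5688, 0.2363, 0.398]
tool_rot: [[0.497, 0.868, -0.001], [0.868, -0.497, -0.0], [-0.0, -0.0, -1.0]]
force: [0.8, 0.4, -1.2]
grip_width: 0.0598
gripper_force: 0.0
```

Emit:
jog_arm --pt "0.35 0 0 -0.3 0 0 0" --pt "0.35 0 0 0 0 0 0" --pt "0.35 0 0 0 0 0 0" --pt "0.35 0 0 0 0 0 0"

```text
t: 39.65
position: [0.5687, 0.2361, 0.4078]
tool_rot: [[0.497, 0.868, -0.002], [0.868, -0.497, -0.001], [-0.002, -0.001, -1.0]]
force: [0.2, 0.2, -0.6]
grip_width: 0.0598
gripper_force: 0.0
```

```bash
python3 - <<'E'
from h import *
s=status.state(); print(s['position'],s['t'])
grab('wrist','w12'); grab('side','side5')
im=cv2.imread('pics/w12.png'); u=proj('w12',(.569,.2355,.128)).astype(int)
a=cv2.resize(im[u[1]-50:u[1]+50,u[0]-50:u[0]+50],(500,500),interpolation=cv2.INTER_CUBIC)
c=cv2.resize(cv2.imread('pics/side5.png')[110:210,277:337],(300,500),interpolation=cv2.INTER_CUBIC)
cv2.imwrite('pics/c12.png',np.hstack([a,c]))
print(edgefit('w12',[(.0235,.133)],(.57,.236)))
E
```

```text
[0.5687 0.2361 0.4078] 39.65
(np.float32(149.57759), np.float64(0.5702499999999999), np.float64(0.2365))
```

View pics/c12.png

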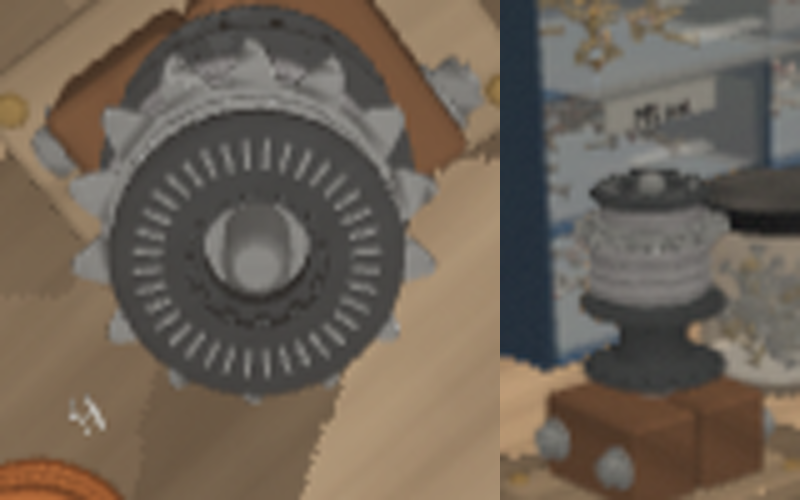

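The final view shows the lockring level and centred on the stack, with the axle end in its hole. The gripper is clear, so I'm handing in.

```bash
python3 -c "
from plant import sign_off
print(sign_off())"
```

```text
the job is handed in; nothing more can be done
None
```

I put the wide spacer, small cog, narrow spacer and lockring on the freehub in that order and let each go; the large cog stayed where it lay. The last images show the stack seated and level, and I handed the job in at about 40 s without getting a verdict back.

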